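Discharge the board and hold its spring contact open with the insulated stick

TASK

Take the orange insulated stick out of its stand and touch its tip to the brass terminal on the red capacitor and then to the one on the blue capacitor, about half a second each, leaving the spring contact slide home meanwhile. Then put the tip into the eye of the yellow slide block, pull the slide out against its spring until its pointer stands over the orange mark, and finish while still holding it there with the stick, the tip clear of the board underneath. Let only the stick touch the board, its slide and the capacitors, never the gripper, and leave the orange mark and the things lying around where they are.

Things in the scene. Friction and masses are not known exactly. Their poses are not given: they have to be found in the camera images.
- stick: insulated stick, 109 mm, 80 g, upright in its stand. Origin at the tip, z up along it. Shaft 8 mm round (last 4 mm taper to 4 mm) to z = 45; black hand guard 28 mm round at z = 45 to 49, resting on the stand; orange square handle 18 x 18 mm, faces along x and y, z = 49 to 109. Grip the handle with 50 N; lift it 55 mm straight up to clear the stand
- stick_tip (a point): the stick's tip (same point as its origin)
- stick_grip (a point): on the stick's axis, 82 mm above its tip: a good height to put the TCP
- stand: fixed grey block 44 x 44 x 52 mm on a dark foot 62 x 62 x 8 mm, with an upright 13 mm round hole through it, in which the stick stands. Origin at the centre of its underside
- board: fixed green board 200 (x) x 130 (y) x 10 mm, origin at the centre of its underside, z up. It carries two guide rails, a white scale bar (top 28 mm above the table), a black spring housing (up to 36 mm above the table) and the two capacitors. The slide pulls out along the board's -x, towards the robot
- eye_block: yellow block 36 x 34 x 12 mm on the spring slide, turned like the board, underside 30 mm and top 42 mm above the table. A square hole (the eye) of 17 x 17 mm goes through its middle, with free space beneath down to the board's top at 10 mm; a tip 10 mm below the block's top holds well. A black pointer sticks out of its +y side over the scale bar
- eye (a point): centre of the eye, at the level of the yellow block's top
- pointer (a point): end of the pointer, 31 mm above the table; moves with the slide; axes as the board's
- mark (a point): middle of the orange mark, a 10 mm wide clip across the white scale bar, at pointer height; axes as the board's. The pointer is over the mark when both have the same place along the board's x
- contact_slide (a joint): how far the slide is pulled out, m: 0 = home, at most 0.055; it springs back when let go. The spring pulls with about 1.2 N at home and 50 N/m more (2 to 3.5 N at the mark)
- mark_clip (a joint): place of the orange mark, m: the pointer is over its middle when contact_slide reads 0.018 more than this (0.018 to 0.043). Not to be moved
- red_cap: fixed can capacitor in a red sleeve on the board, 29 mm in diameter, origin at the centre of its underside (10 mm above the table), 40 mm tall without the terminal. Beside the spring housing, on either side of it
- red_terminal: brass terminal on the red capacitor, a disc 16 mm in diameter and 4.6 mm high; same origin as the red capacitor
- red_top (a point): centre of the top face of the red capacitor's terminal, about 55 mm above the table
- blue_cap: fixed can capacitor like the red one in a blue sleeve, on the other side of the housing
- blue_terminal: brass terminal on the blue capacitor, like the red one's
- blue_top (a point): centre of the top face of the blue capacitor's terminal, about 55 mm above the table
- flux_jar: white jar with a white cap, 43 mm in diameter, 36 mm tall; leave alone
- side_cutters: side cutters with orange-red handles, 108 x 44 x 10 mm, lying flat; leave alone
- tape_black: small roll of black tape, 53 mm across, 19 mm high; leave alone
Mind the look-alikes: they are no part of the job. Of the things that look like the stick, the larger one is meant.

How it is judged:
By the outcome, as a careful person would: the job done as asked, in the order asked, and still so for the second after the job is handed in, while the arm keeps its last pose, push and grip.
It also fails if it takes over 54 s, if anything falls off the work surface, if the arm or the gripper's body presses on something with over 40 N, if the wrist force passes 120 N, or if a joint passes its speed limit or range.

ROBOT

A 6-joint arm with a two-finger parallel gripper is mounted at the origin on a cart in front of the work surface, level with it; the furniture and walls round the work are solid. World frame = base frame: x ahead of the robot, y to its left, z up, the work surface at z = 0. Lengths are in mm, angles in rad, forces in N, time in s.
With the tool pointing down it reaches from about 325 to 900 mm from the base axis. Payload 6.1 kg.
Tool frame: the origin (TCP) lies between the finger pads, 19 mm behind the fingertips; this is the grasp point; z points along the fingers, y is the line along which they close (so a half turn about z gives the same grasp; the last joint's range is limited). The gripper opens to 87 mm and grips with 3 to 60 N. Pads are 19 mm wide; open, the fingers measure 117 mm over their backs; the gripper's body (75 mm by 190 mm) begins 51 mm behind the grasp point.
Start: joints at [-1.435, 0.22, 1.526, -0, 1.395, -0.126], TCP at [161.755, -603.698, 241.238] pointing down, gripper open.
Joint ranges: [-2.98, 2.98], [-0.91, 2.08], [0.09, 2.57], [-1.24, 4.39], [0.2, 2.65], [-2.68, 2.68]. Speed limits (rad/s): [2.57, 2.57, 3.01, 3.14, 3.14, 3.14].

INTERFACE

Orientations are given as a unit quaternion [w, x, y, z].
In Python, from bench import robot gives the robot as it stands.
- The arm moves only by the tool send_rows, never from a script. Its argument "increments" is a list of rows, each a list of 5 numbers: the shift along the tool's x, y, z in mm, then the turn about the tool's z in degrees, then the opening in per cent of the stroke, from 0 (shut) to 100 (fully open). In form: [[dx, dy, dz, turn, fingers], ...]. A call has 1 to 20 rows; each row shifts and turns the commanded pose from where the row before left it, along the tool's axes as they then stand; what a row does not reach is not made up. A row lasts 1/12 s, in which the tool goes at most 41.7 mm and 7.16 degrees, less where a joint would pass 70% of its speed; a pose out of reach is approached as far as the arm can. A call is refused whole if a number of a shift passes 41.7 or a number of a turn 7.16, either way. A call with a gripper value outside its range is refused whole. The fingers move at their own pace and stop on an object; "grip_force" is the grip in N (left out, the last holds). Time passes only in rows, so rows that do not move let the fingers close. It gives the time, the measured TCP pose, the force, the opening and the grip force at its end, in the units of the state.
- robot.get_obs(): the state, without advancing time (a new reading comes with each control period).
- robot.get_image(name): name is "scene" or "top" or "wrist"; returns a dict with "pixels" (384x512x3 uint8, red, green, blue), "z_map" (384x512 float32, mm along the optical axis (not along the pixel's ray), 0 where there is no reading), "fov_y" (degrees; the focal length in pixels is half the picture's height over the tangent of half this angle, whatever the lens; pixels are square), "cx", "cy" (the principal point, pixels), "cam_to_world" (4x4, takes a point from camera to world coordinates); the wrist camera has in their place "tool_from_camera" (4x4, takes a point from camera to tool coordinates, whose origin is the TCP and whose axes are the flange's). Camera axes: x right, y up, looking along -z (the intrinsics and any distortion apply to the point x, -y, -z); pixel columns grow to the right and rows downward; lengths in mm; the calibration is good to about 2 mm. A picture is of the moment at which its call begins: read the wrist's pose just before it.
- robot.job_done(): hands the job in; it is judged then, once.
Trained networks look in the newest picture that a camera, given by its name, has taken for a name from the list of things; names that differ only in an ending like _2 or _b are one class to them, and where a whole thing is asked for, a point or a joint stands for the part that bears it (a point fixed in the world has none). Each returns a list of dicts, best first, with "confidence" (0 to 1); they miss things now and then, are a little off and sometimes report something else, mostly with a low value. They report only what shows in the picture. A call takes as long as a camera call. They do not tell look-alikes from the thing itself.
- robot.regions_of(camera, name): "region" (384x512 bool, what is visible of it).
- robot.tip_of(camera, name): "centre" ([x, y, z] in mm, in world coordinates, good to about 4 mm: a listed point, or the origin of a listed thing).
The state is a dict: "time": time; "qpos": joint angles; "joint_velocities": joint speeds; "joint_efforts": joint torques, N m; "position": TCP position; "tcp_rot": TCP orientation; "contact_force": force on the tool from outside, world axes, zero at the start; "torque": the same for the moment, N m; "opening": opening from 0.0 (shut) to 1.0 (fully open); "gripper_force": force on a finger pad.
Only numpy, scipy, OpenCV 4.12 (cv2) and the standard library are available. Lean on these libraries where they do the work, as an engineer would, in place of code of your own. Each camera call takes 0.05 s, during which the arm holds its last target. There are 200 camera calls.

## Working session

There is one attempt and no reset: what is moved stays moved. The work goes in short steps, Python scripts to look and compute and a tool call to move; the robot and the scene stay as the last step left them, time stands still between calls to the robot, and variables do not carry over. Pictures are saved under pics/ and viewed, at most 13 in all, crops included, and the job is handed in when it is done.

Besides the shell and the picture viewer there is one more tool, called as a command line: name --pt "numbers of a row" for each row, then --argument value for the rest. send_rows: Moves the arm, as the interface text tells. Its arguments: {"type":"object","properties":{"increments":{"type":"array","items":{"type":"array","items":{"type":"number"}}},"grip_force":{"type":"number"}},"required":["increments"]}

```bash
ls; mkdir -p pics; cat > h.py <<'E'
import numpy as np, cv2
from bench import robot
def K(im):
    h=im["pixels"].shape[0]; f=h/2/np.tan(np.radians(im["fov_y"])/2); return f,im["cx"],im["cy"]
def world(im,mask):
    f,cx,cy=K(im); v,u=np.nonzero(mask); z=im["z_map"][v,u]; k=z>0; u,v,z=u[k],v[k],z[k]
    p=np.c_[(u-cx)/f*z,-(v-cy)/f*z,-z,np.ones(len(z))]
    return (p@im["cam_to_world"].T)[:,:3]
def save(im,n): cv2.imwrite("pics/"+n+".png",im["pixels"][...,::-1])
E
python3 - <<'E'
from h import *
np.set_printoptions(precision=1,suppress=True)
for c in("top","scene"):
    im=robot.get_image(c); save(im,c)
    print(c,{k:v for k,v in im.items() if k not in("pixels","z_map")})
    for n in("stick","stick_tip","stick_grip","stand","board","eye","pointer","mark","red_top","blue_top","flux_jar","tape_black","side_cutters"):
        r=robot.tip_of(c,n); print(n,[(np.array(d["centre"]).round(1).tolist(),round(d["confidence"],2)) for d in r[:4]])
a=cv2.imread("pics/top.png")
print(robot.get_obs())
E
```

```text
pics
top {'fov_y': 55.17783050388168, 'cx': 252.36824816189343, 'cy': 193.0862824710198, 'cam_to_world': array([[  -0. ,    1. ,   -0.2,  409.5],
       [  -1. ,   -0. ,   -0. ,   13.5],
       [  -0. ,    0.2,    1. , 1075.3],
       [   0. ,    0. ,    0. ,    1. ]])}
stick [([491.5, 220.9, 8.1], 0.63), ([420.1, 219.3, -5.3], 0.63)]
stick_tip []
stick_grip [([406.6, 207.0, 61.3], 0.61), ([496.5, 223.8, 86.9], 0.42), ([620.2, -23.5, 8.5], 0.23)]
stand [([490.5, 223.0, -4.4], 0.67)]
board [([583.8, 29.0, 1.1], 0.91), ([494.0, 220.9, 87.9], 0.2)]
eye [([645.7, 176.1, -2.4], 0.65), ([574.4, 29.9, 42.5], 0.58), ([738.8, -27.8, 2.5], 0.53)]
pointer [([582.1, 63.0, 28.6], 0.68)]
mark []
red_top [([620.5, -24.3, 56.0], 0.37)]
blue_top [([636.5, 62.1, 53.4], 0.4)]
flux_jar [([646.4, 174.5, -2.3], 0.55), ([634.4, 69.4, 9.4], 0.39)]
tape_black [([409.2, -191.3, -2.6], 0.46)]
side_cutters [([736.1, -28.0, 0.6], 0.53), ([637.3, 71.5, 12.5], 0.49)]
scene {'fov_y': 51.86855307367978, 'cx': 260.401604317509, 'cy': 192.80772346457567, 'cam_to_world': array([[ -0.6,   0.6,  -0.5, 137.9],
       [ -0
[... 517 characters left out ...]
6.9, 7.0], 0.31)]
mark []
red_top [([621.8, -19.4, 54.7], 0.39)]
blue_top [([632.0, 64.2, 54.2], 0.61), ([492.2, 218.0, 90.9], 0.37)]
flux_jar [([649.3, 174.4, 0.6], 0.89), ([574.3, 28.3, -2.2], 0.21)]
tape_black [([410.4, -193.4, 0.6], 0.7)]
side_cutters [([733.6, -24.4, -0.4], 0.55)]
{'time': 1.4, 'qpos': array([-1.4,  0.2,  1.5, -0. ,  1.4, -0.1]), 'joint_velocities': array([-0., -0.,  0., -0., -0.,  0.]), 'joint_efforts': array([  0. , -49.5, -38.8,   0.1,   0. ,  -0. ]), 'position': array([ 161.7, -603.7,  241.2]), 'tcp_rot': array([-0. ,  1. ,  0.1, -0. ]), 'contact_force': array([ 0.6, -0.6,  0. ]), 'torque': array([-0., -0.,  0.]), 'gripper_force': 0.0, 'opening': 0.9972890768860042}
```

View pics/top.png

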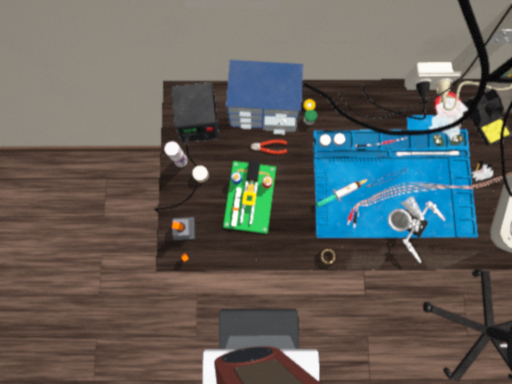

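View pics/scene.png

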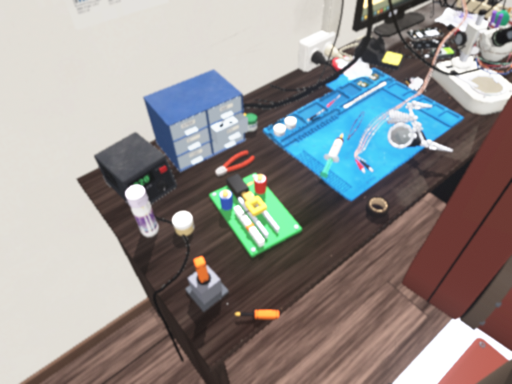

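Candidates for the stick: the orange handle upright in the grey stand (top 180,227; scene 202,268) and a small orange tool lying on the table (top 185,258; scene 265,314). By the description, the stick is the upright, larger one in the stand. The board is at top (250,197), with blue cap left (237,177), red cap right (267,181) and yellow block (249,198).

```bash
python3 - <<'E'
from h import *
from scipy.spatial.transform import Rotation as R
o=robot.get_obs(); q=np.array(o["tcp_rot"]); print(q)
M=R.from_quat(q[[1,2,3,0]]).as_matrix(); print(M.round(3))
im=robot.get_image("wrist"); print(im["tool_from_camera"].round(3),im["fov_y"],im["cx"],im["cy"])
# path points in tool axes
p=o["position"]
for t in([470,-250,260],[440,150,260]):
    print((M.T@(np.array(t)-p)).round(1))
im=robot.get_image("top"); s=im["pixels"][130:280,150:300]
cv2.imwrite("pics/topc.png",cv2.resize(s,(600,600),interpolation=2)[...,::-1])
w=world(im,np.ones((384,512),bool)).reshape(-1,3) if 0 else None
E
```

```text
[-1.90457476e-05  9.91446173e-01  1.30516228e-01 -2.23662482e-06]
[[ 0.966  0.259 -0.   ]
 [ 0.259 -0.966  0.   ]
 [ 0.    -0.    -1.   ]]
[[ 1.00000e-03  9.60000e-01  2.81000e-01  7.88060e+01]
 [ 1.00000e+00 -1.00000e-03  1.00000e-03  9.00000e-03]
 [ 1.00000e-03  2.81000e-01 -9.60000e-01 -1.42144e+02]
 [ 0.00000e+00  0.00000e+00  0.00000e+00  1.00000e+00]] 66.98281309751977 256.76862624410415 195.54206538162722
[ 389.3 -261.9  -18.8]
[ 463.8 -656.   -18.7]
```

View pics/topc.png

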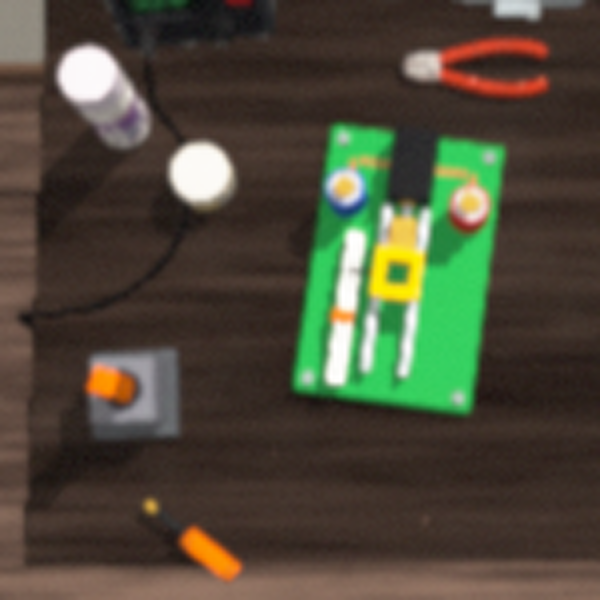

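send_rows --pt "32.5 -21.8 -1.6 0 100" --pt "32.5 -21.8 -1.6 0 100" --pt "32.5 -21.8 -1.6 0 100" --pt "32.5 -21.8 -1.6 0 100" --pt "32.5 -21.8 -1.6 0 100" --pt "32.5 -21.8 -1.6 0 100" --pt "32.5 -21.8 -1.6 0 100" --pt "32.5 -21.8 -1.6 0 100" --pt "32.5 -21.8 -1.6 0 100" --pt "32.5 -21.8 -1.6 0 100" --pt "32.5 -21.8 -1.6 0 100" --pt "32.5 -21.8 -1.6 0 100"

```text
time: 2.5
position: [471.8, -248.4, 260.9]
tcp_rot: [0.0, 0.991, 0.131, 0.0]
contact_force: [-0.4, -0.1, 0.1]
opening: 1.002
gripper_force: 0.0
```

send_rows --pt "7.5 -39.4 0 0 100" --pt "7.5 -39.4 0 0 100" --pt "7.5 -39.4 0 0 100" --pt "7.5 -39.4 0 0 100" --pt "7.5 -39.4 0 0 100" --pt "7.5 -39.4 0 0 100" --pt "7.5 -39.4 0 0 100" --pt "7.5 -39.4 0 0 100" --pt "7.5 -39.4 0 0 100" --pt "7.5 -39.4 0 0 100" --pt "0 0 0 0 100" --pt "0 0 0 0 100"

```text
time: 3.5
position: [440.7, 151.9, 260.5]
tcp_rot: [0.0, 0.991, 0.133, 0.0]
contact_force: [-0.4, -0.5, 0.5]
opening: 1.0
gripper_force: 0.0
```

```bash
cat >> h.py <<'E'
from scipy.spatial.transform import Rotation as R
def tool():
    o=robot.get_obs(); q=np.array(o["tcp_rot"]); T=np.eye(4); T[:3,:3]=R.from_quat(q[[1,2,3,0]]).as_matrix(); T[:3,3]=o["position"]; return T,o
def wrist(name=None):
    T,o=tool(); im=robot.get_image("wrist"); im["cam_to_world"]=T@im["tool_from_camera"]
    if name: save(im,name)
    return im
def rect(im,mask,zlo,zhi):
    w=world(im,mask); w=w[(w[:,2]>zlo)&(w[:,2]<zhi)]
    return cv2.minAreaRect(w[:,:2].astype(np.float32)), np.median(w[:,2]), len(w)
def hsvmask(im,lo,hi): return cv2.inRange(cv2.cvtColor(im["pixels"],cv2.COLOR_RGB2HSV),lo,hi)>0
E
python3 - <<'E'
from h import *
np.set_printoptions(precision=1,suppress=True)
im=wrist("w1"); T,o=tool(); print(o["time"],o["position"],o["opening"],np.degrees(np.arctan2(T[1,0],T[0,0])))
for n in("stick","stick_grip","stand","board","eye","pointer","mark","red_top","blue_top"):
    r=robot.tip_of("wrist",n); print(n,[(np.array(d["centre"]).round(1).tolist(),round(d["confidence"],2)) for d in r[:4]])
m=hsvmask(im,(5,150,130),(17,255,255))
w=world(im,m); k=w[:,2]>95; print("orange top",k.sum(), w[k].mean(0), rect(im,m,104,125), rect(im,m,60,125))
E
```

```text
3.55 [441.  150.4 260.5] 0.9985197338910223 15.149645643722428
stick [([417.6, 212.6, 15.7], 0.97), ([488.9, 221.7, 7.7], 0.61), ([633.3, 67.8, 54.3], 0.6)]
stick_grip [([374.9, 162.0, 9.1], 0.92), ([492.3, 217.0, 90.7], 0.91)]
stand [([493.6, 220.5, 1.2], 0.57), ([411.1, -193.8, 2.1], 0.48)]
board [([582.4, 26.7, 1.5], 0.63)]
eye [([572.9, 26.1, 40.0], 0.71), ([583.2, 30.8, 3.5], 0.7)]
pointer [([573.8, 64.7, 27.0], 0.59), ([408.4, -194.0, 0.1], 0.27)]
mark [([546.7, 67.1, 29.1], 0.55)]
red_top [([622.3, -23.0, 55.2], 0.62)]
blue_top [([633.1, 66.0, 55.3], 0.54)]
orange top 102 [489.2 210.9 124.2] (((492.5816955566406, 222.2847137451172), (18.446826934814453, 18.094364166259766), 75.14775085449219), np.float64(112.41838826310664), 69) (((492.57598876953125, 222.2631378173828), (18.491531372070312, 18.094364166259766), 75.14775085449219), np.float64(95.68404297440986), 183)
```

View pics/w1.png

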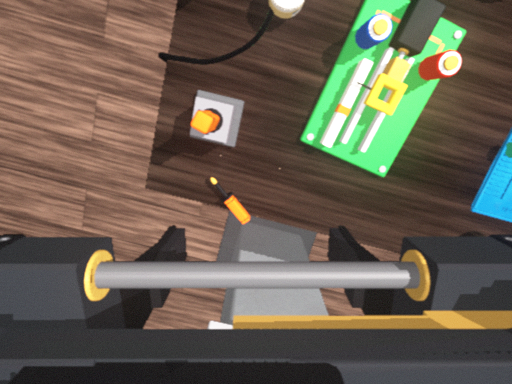

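The wrist view shows the upright orange handle at (205,122) in its stand. The small lying look-alike is at (236,208) and the board at (390,90), with its mark just left of the pointer. I go closer to check the choice and get the handle's yaw.

send_rows --pt "10.5 -19.6 20 0 100" --pt "10.5 -19.6 20 0 100" --pt "10.5 -19.6 20 0 100" --pt "0 0 0 0 100" --pt "0 0 0 0 100"

```text
time: 4.42
position: [455.5, 214.9, 198.9]
tcp_rot: [0.0, 0.991, 0.131, -0.002]
contact_force: [0.1, 0.3, 0.5]
opening: 1.003
gripper_force: 0.0
```

```bash
python3 - <<'E'
from h import *
np.set_printoptions(precision=1,suppress=True)
im=wrist(); T,o=tool(); print(o["time"],o["position"])
for n in("stick","stick_grip","stand"):
    r=robot.tip_of("wrist",n); print(n,[(np.array(d["centre"]).round(1).tolist(),round(d["confidence"],2)) for d in r[:4]])
m=hsvmask(im,(5,150,110),(19,255,255))
w=world(im,m); k=(w[:,2]>60)&(np.hypot(w[:,0]-492,w[:,1]-222)<30); print(k.sum(),np.percentile(w[k,2],[5,50,90]))
print(rect(im,m,106,118)); print(rect(im,m,60,104))
p=np.linalg.inv(im["cam_to_world"])@[492.5,222.3,112,1]; f,cx,cy=K(im); u,v=cx-f*p[0]/p[2],cy+f*p[1]/p[2]; print(u,v)
u,v=int(u),int(v); v0=max(v-75,0);u0=max(u-100,0)
cv2.imwrite("pics/stick.png",cv2.resize(im["pixels"][v0:v0+150,u0:u0+200],(800,600),interpolation=2)[...,::-1])
E
```

```text
4.4667 [456.3 214.6 200.2]
stick [([489.3, 220.7, 9.2], 0.67), ([412.4, 211.3, 18.0], 0.6)]
stick_grip [([492.0, 219.4, 89.1], 0.94), ([373.8, 164.7, 9.6], 0.7)]
stand [([490.8, 219.6, 0.4], 0.56)]
1476 [ 83.6 277.2 278.8]
(((492.5595703125, 222.25889587402344), (18.11865234375, 18.106306076049805), 76.62895202636719), np.float64(113.16009272021694), 127)
(((497.8647766113281, 224.4254913330078), (11.287637710571289, 23.500417709350586), 26.325307846069336), np.float64(82.90198715706867), 139)
260.07710154524483 164.00986278402348
```

View pics/stick.png

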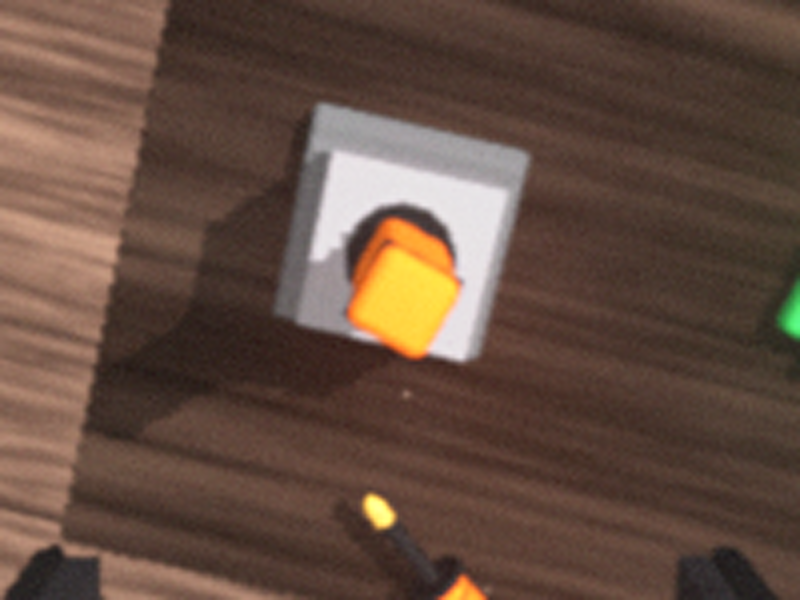

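The crop confirms it: the thick square orange handle standing in the stand is at (405,290), with edges about 30° off the image axes, so its yaw is about -14.5°. The smaller lying one is at (440,570). I turn and centre above the handle.

send_rows --pt "0 0 0 5.9 100" --pt "0 0 0 5.9 100" --pt "0 0 0 5.9 100" --pt "0 0 0 5.9 100" --pt "0 0 0 5.9 100" --pt "16.6 -8.1 10 0 100" --pt "16.6 -8.1 10 0 100" --pt "0 0 0 0 100" --pt "0 0 0 0 100"

```text
time: 5.37
position: [492.9, 221.5, 180.7]
tcp_rot: [0.0, 0.992, -0.127, -0.0]
contact_force: [0.4, 0.1, 0.0]
opening: 1.001
gripper_force: 0.0
```

```bash
python3 - <<'E'
from h import *
np.set_printoptions(precision=1,suppress=True)
im=wrist(); T,o=tool(); print(o["time"],o["position"],np.degrees(np.arctan2(T[1,0],T[0,0])))
m=hsvmask(im,(5,150,110),(28,255,255)).astype(np.uint8)
W=world(im,(m>0)); k=(np.hypot(W[:,0]-492.5,W[:,1]-222)<16)&(W[:,2]>50)&(W[:,2]<125); w=W[k]
print(k.sum(),np.histogram(w[:,2],bins=np.arange(56,126,3)))
t=w[w[:,2]>np.percentile(w[:,2],85)-4]; r=cv2.minAreaRect(t[:,:2].astype(np.float32)); print(r,np.median(t[:,2]),t.mean(0))
print("offset tool",T[:3,:3].T@(np.r_[r[0],np.median(t[:,2])-27]-o["position"]))
E
```

```text
5.4167 [492.7 221.7 181.1] -14.550294292078084
879 (array([ 13,  13,  19,  15,  18,  19,  19,  19,  19,  20,  22,  20,  22,
        24,  22,  24,  25,  33,  55, 426,   5,   0,   0]), array([ 56,  59,  62,  65,  68,  71,  74,  77,  80,  83,  86,  89,  92,
        95,  98, 101, 104, 107, 110, 113, 116, 119, 122, 125]))
((493.05682373046875, 221.8520965576172), (17.86320686340332, 17.187602996826172), 75.09642028808594) 114.38928786038954 [493.5 221.7 114.3]
offset tool [ 0.3 -0.3 93.7]
```

send_rows --pt "0.1 -0.1 31 0 100" --pt "0.1 -0.1 31 0 100" --pt "0 -0.1 31 0 100" --pt "0 0 0 0 100" --pt "0 0 0 0 100" --pt "0 0 0 0 0" --pt "0 0 0 0 0" --pt "0 0 0 0 0" --pt "0 0 0 0 0" --pt "0 0 0 0 0" --pt "0 0 0 0 0" --pt "0 0 0 0 0" --pt "0 0 0 0 0" --pt "0 0 0 0 0" --pt "0 0 0 0 0" --grip_force 50

```text
time: 6.67
position: [492.8, 222.5, 87.3]
tcp_rot: [0.0, 0.992, -0.126, -0.0]
contact_force: [-0.2, -0.2, 0.5]
opening: 0.329
gripper_force: 0.0
```

send_rows --pt "0 0 0 0 0" --pt "0 0 0 0 0" --pt "0 0 0 0 0" --pt "0 0 0 0 0" --pt "0 0 0 0 0" --pt "0 0 0 0 0"

```text
time: 7.17
position: [492.8, 222.5, 87.3]
tcp_rot: [0.0, 0.992, -0.126, -0.0]
contact_force: [-0.6, -0.6, -0.8]
opening: 0.205
gripper_force: 50.0
```

send_rows --pt "0 0 -10 0 0" --pt "0 0 -12 0 0" --pt "0 0 -12 0 0" --pt "0 0 -12 0 0" --pt "0 0 -12 0 0" --pt "0 0 -12 0 0" --pt "0 0 -12 0 0" --pt "0 0 -12 0 0" --pt "8.6 28.4 0 0 0" --pt "8.6 28.4 0 0 0" --pt "8.6 28.4 0 0 0" --pt "8.6 28.4 0 0 0" --pt "8.6 28.4 0 0 0" --pt "8.6 28.4 0 0 0" --pt "0 0 0 0 0" --pt "0 0 0 0 0"

```text
time: 8.5
position: [500.4, 43.3, 182.1]
tcp_rot: [-0.0, 0.992, -0.128, 0.0]
contact_force: [-0.7, -0.0, -0.2]
opening: 0.203
gripper_force: 50.0
```

```bash
cat > m.py <<'E'
from h import *
np.set_printoptions(precision=1,suppress=True)
def near(w,c,r,zl,zh): return w[(np.hypot(w[:,0]-c[0],w[:,1]-c[1])<r)&(w[:,2]>zl)&(w[:,2]<zh)]
def meas(im,c):
    for n in("board","eye","pointer","mark","red_top","blue_top","stick_tip"):
        r=robot.tip_of(c,n); print(c,n,[(np.array(d["centre"]).round(1).tolist(),round(d["confidence"],2)) for d in r[:2]])
    W=world(im,np.ones((384,512),bool))
    for n,c0 in(("red",(621,-22)),("blue",(633,65))):
        t=near(W,c0,20,52,59); 
        if len(t)>5: print(n,len(t),cv2.minEnclosingCircle(t[:,:2].astype(np.float32)),np.median(t[:,2]))
    m=hsvmask(im,(21,140,110),(34,255,255)); t=near(world(im,m),(573,27),35,37,46)
    if len(t)>5: print("eye",len(t),cv2.minAreaRect(t[:,:2].astype(np.float32)),np.median(t[:,2]))
    m=hsvmask(im,(4,150,90),(19,255,255)); t=near(world(im,m),(547,66),22,22,38)
    if len(t)>3: print("mark",len(t),cv2.minAreaRect(t[:,:2].astype(np.float32)),np.median(t[:,2]))
    m=hsvmask(im,(45,120,50),(80,255,255)); t=near(world(im,m),(583,29),130,5,15)
    print("board",len(t),cv2.minAreaRect(t[:,:2].astype(np.float32)),np.median(t[:,2]))
E
python3 - <<'E'
from m import *
im=wrist("w2"); T,o=tool(); print(o["time"],o["position"],np.degrees(np.arctan2(T[1,0],T[0,0])))
meas(im,"wrist"); im=robot.get_image("scene"); save(im,"s2"); meas(im,"scene")
a=cv2.imread("pics/w2.png"); b=cv2.imread("pics/s2.png")[120:312,130:386]
cv2.imwrite("pics/c2.png",cv2.resize(np.vstack([a[:300],np.zeros((0,512,3),np.uint8)]),(800,469)))
E
```

```text
8.55 [500.3  44.3 181.9] -14.598311956147619
wrist board [([584.5, 28.4, 1.3], 0.63)]
wrist eye [([570.0, 29.3, 39.2], 0.88)]
wrist pointer [([572.9, 65.7, 29.9], 0.92)]
wrist mark [([544.0, 64.7, 27.9], 0.55), ([494.1, 222.3, 0.7], 0.44)]
wrist red_top [([620.1, -21.3, 55.1], 0.86)]
wrist blue_top [([632.2, 65.6, 52.6], 0.56)]
wrist stick_tip []
red 286 ((623.1489868164062, -21.57183074951172), 7.937919616699219) 53.231901884615866
blue 278 ((635.5936279296875, 67.3460464477539), 7.817262172698975) 53.26391075550933
eye 1081 ((579.0507202148438, 30.015762329101562), (34.033531188964844, 43.929893493652344), 81.86764526367188) 40.597079481089736
board 14092 ((585.0704956054688, 29.215049743652344), (130.10403442382812, 200.34217834472656), 82.07669067382812) 8.627680586561269
scene board [([582.6, 25.3, -0.8], 0.63)]
scene eye [([499.4, 44.8, 98.7], 0.69), ([573.4, 26.5, 42.1], 0.66)]
scene pointer [([577.7, 60.5, 29.3], 0.72), ([650.4, 174.5, -1.0], 0.22)]
scene mark [([545.8, 68.1, 29.1], 0.48)]
scene red_top []
scene blue_top [([633.5, 64.2, 51.5], 0.55)]
scene stick_tip [([497.6, 38.5, 98.8], 0.76), ([412.4, 211.9, 13.6], 0.54)]
blue 45 ((633.8129272460938, 67.2406997680664), 11.43930721282959) 55.10236159911858
eye 11 ((568.9901123046875, 35.563819885253906), (26.841758728027344, 27.19063949584961), 84.5681381225586) 38.89112069538294
board 689 ((583.424072265625, 29.324737548828125), (130.23910522460938, 201.85948181152344), 82.13595581054688) 10.604216069386325
```

View pics/c2.png

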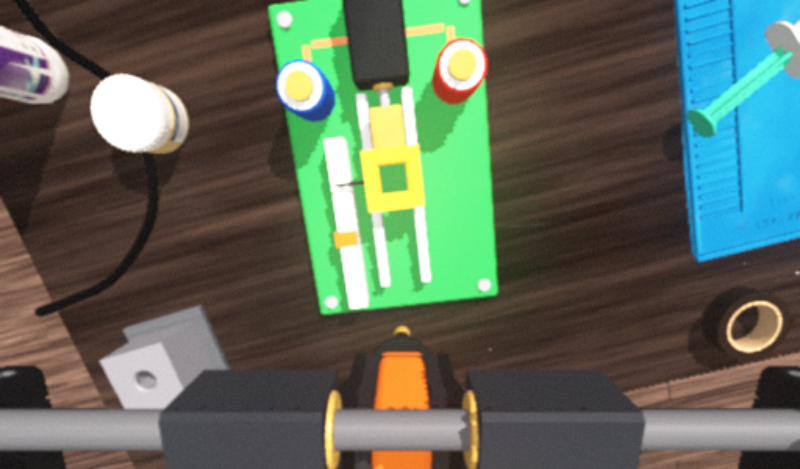

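The view shows the stick tip at (402,330) in the crop. The board has the red terminal at (463,65), the blue one at (300,88), the eye at (393,178), the pointer near (350,184) and the mark at (346,239). Next I check the tip's projection and measure the mark, pointer and eye along the board's axes.

```bash
python3 - <<'E'
from m import *
im=wrist(); T,o=tool(); f,cx,cy=K(im); C=np.linalg.inv(im["cam_to_world"]); P=im["pixels"]; H=cv2.cvtColor(P,cv2.COLOR_RGB2HSV)
def proj(p): q=C@np.r_[p,1]; return np.array([cx-f*q[0]/q[2],cy+f*q[1]/q[2]])
def back(u,v,z):  # ray to world plane z
    d=im["cam_to_world"][:3,:3]@[(u-cx)/f,-(v-cy)/f,-1]; c=im["cam_to_world"][:3,3]; return c+d*(z-c[2])/d[2]
tip=(T@[0,0,80.3,1])[:3]; print("tip",tip,proj(tip))
u,v=proj(tip).astype(int); print(H[v-9:v+6,u-8:u+9,0]); print(im["z_map"][v-9:v+6,u-2:u+3])
print("mark px hsv",H[148:158,214:228,0]); 
a=np.radians(-7.92); B=np.array([[np.cos(a),np.sin(a)],[-np.sin(a),np.cos(a)]]); c=np.array([585.07,29.2])
hm=(H[...,0]>=5)&(H[...,0]<=22)&(H[...,1]>120); 
mm=np.zeros_like(hm); mm[144:162,208:234]=hm[144:162,208:234]; vv,uu=np.nonzero(mm)
Q=np.array([B@(back(x,y,30.5)[:2]-c) for x,y in zip(uu,vv)]); print("mark board",len(Q),np.median(Q,0),Q.min(0),Q.max(0))
# yellow block top in board coords
m=hsvmask(im,(21,140,110),(34,255,255)); vv,uu=np.nonzero(m[80:150,200:300]); Q=np.array([B@(back(x+200,y+80,42)[:2]-c) for x,y in zip(uu,vv)])
for yb in range(-22,24,4):
    s=Q[(Q[:,1]>yb)&(Q[:,1]<yb+4)]; 
    if len(s): print("eyeY",yb,np.sort(s[:,0])[[0,-1]], np.histogram(s[:,0],bins=np.arange(-40,24,2))[0])
# pointer: dark pixels on the scale
print("V around pointer"); print(P[108:128:1,212:240].max(2))
E
```

```text
tip [500.2  44.6 101.1] [257.9 211.3]
[[20 15 18 18 20 19 23 18 20 18 19 23 23 23 13 21 18]
 [16 18 18 19 18 19 20 21 16 19 22 16 17 20 20 19 17]
 [16 18 16 20 17 17 20 17 18 18 18 16 16 18 16 16 17]
 [16 21 16 16 19 18 16 16 14 16 19 14 14 20 18 14 18]
 [16 16 20 20 14 18 14 16 16 15 13 16 16 19 18 16 16]
 [12 14 12 13 17 14 11 16 16 15 15 15 15 16 18 17 15]
 [13 15 14 13 15 15 18 17 18 19 17 18 15 18 16 14 14]
 [15 16 12 15 17 19 20 21 21 20 19 17 18 15 17 14 18]
 [16 15 15 16 19 20 21 22 23 23 23 20 18 17 12 15 14]
 [14 13 17 18 19 20 20 21 22 22 23 21 18 17 15 14 16]
 [18 14 16 18 19 19 19 17 18 19 19 20 20 16 18 15 14]
 [15 16 15 18 19 19 18 18 16 19 18 20 19 18 16 16 15]
 [15 13 18 18 22 19 30 20 16 15 20 21 18 18 13 18 16]
 [16 14 14 19 18 23 21 27 22 27 21 22 18 16 10 13 16]
 [14 11 18 18 10 30 23 22 20 14 16 13 20 15 18 17 10]]
[[341.7 340.6 340.4 341.5 340.2]
 [341.8 340.9 341.6 339.6 341.5]
 [341.9 340.7 341.7 341.  341.4]
 [340.9 342.7 341.6 342.5 343. ]
 [340.4 342.  342.3 342.6 342.3]
 [342.  341.7 342.  341.3 342.7]
 [342.5 343.  343.5 342.7 344.1]
 [230.1 229.7 229.9 
[... 3452 characters left out ...]
187 208 244 254 255 255 254 251 254 255 255 255 254 252 232 200 189 187
  189 191 185 189 194 236 255 255 255 255]
 [180 205 255 255 255 255 255 255 255 255 255 255 255 255 255 207 189 186
  187 193 184 185 195 231 255 255 255 255]
 [181 226 255 255 255 255 255 255 255 255 255 255 255 255 255 216 192 185
  187 186 188 187 188 226 255 255 255 255]
 [186 224 255 255 255 255 254 254 254 254 255 255 255 255 255 222 189 189
  191 186 188 188 186 220 255 255 255 255]
 [180 209 255 255 255 255 255 255 255 255 255 255 255 255 255 233 193 189
  191 186 187 185 186 212 255 255 255 255]
 [183 195 249 255 255 255 255 255 255 255 255 255 255 255 255 240 195 187
  190 190 189 190 185 212 255 255 255 255]]
```

```bash
cat >> m.py <<'E'
a=np.radians(-7.92); B=np.array([[np.cos(a),np.sin(a)],[-np.sin(a),np.cos(a)]]); c=np.array([585.07,29.2])
def back(im,u,v,z):
    f,cx,cy=K(im); d=im["cam_to_world"][:3,:3]@[(u-cx)/f,-(v-cy)/f,-1]; o=im["cam_to_world"][:3,3]; return o+d*(z-o[2])/d[2]
E
python3 - <<'E'
from m import *
im=wrist(); H=cv2.cvtColor(im["pixels"],cv2.COLOR_RGB2HSV)
hm=(H[...,0]>=17)&(H[...,0]<=25)&(H[...,1]>110)&(H[...,2]>120); mm=np.zeros_like(hm); mm[144:162,208:234]=hm[144:162,208:234]; vv,uu=np.nonzero(mm)
for z in(30,31,33):
  Q=np.array([B@(back(im,x,y,z)[:2]-c) for x,y in zip(uu,vv)]); print("mark",z,len(Q),Q.mean(0),Q.min(0),Q.max(0),np.array(cv2.minAreaRect(Q.astype(np.float32))[0]))
for u,v in((217,117.5),(222,117.2),(226,116.5)): print("ptr",B@(back(im,u,v,31)[:2]-c))
print(robot.get_obs()["contact_force"],im["z_map"][152,221])
print(np.median(world(im,mm)[:,2]))
# world for eye hole centre
q=np.array([-10,-1.0]); print("eye world",c+B.T@q)
E
```

```text
mark 30 124 [-43.9  35.6] [-49.5  28.1] [-38.3  42.2] [-43.5  35.3]
mark 31 124 [-43.8  35.5] [-49.3  28. ] [-38.2  42. ] [-43.4  35.1]
mark 33 124 [-43.6  35.2] [-49.1  27.8] [-38.   41.7] [-43.2  34.9]
ptr [-10.2  34.8]
ptr [-10.4  29.9]
ptr [-10.2  25.9]
[ 0.3  0.6 -0.5] 293.7058
28.1734297185086
eye world [575.   29.6]
```

send_rows --pt "27.1 6.6 0 0 0" --pt "27.1 6.6 0 0 0" --pt "27.1 6.6 0 0 0" --pt "27.1 6.6 0 0 0" --pt "27.1 6.6 0 0 0" --pt "0 0 12 0 0" --pt "0 0 12 0 0" --pt "0 0 12 0 0" --pt "0 0 0 0 0" --pt "0 0 2 0 0" --pt "0 0 2 0 0" --pt "0 0 2 0 0" --pt "0 0 1 0 0" --pt "0 0 0 0 0"

```text
time: 10.57
position: [623.2, -21.2, 138.8]
tcp_rot: [0.0, 0.992, -0.126, 0.0]
contact_force: [0.2, 0.3, -0.6]
opening: 0.203
gripper_force: 50.0
```

```bash
python3 - <<'E'
from m import *
im=wrist("w3"); T,o=tool(); print(o["time"],o["position"],o["contact_force"])
f,cx,cy=K(im); q=np.linalg.inv(im["cam_to_world"])@T@[0,0,80.3,1]; u,v=cx-f*q[0]/q[2],cy+f*q[1]/q[2]; print(u,v)
cv2.imwrite("pics/c3.png",cv2.resize(im["pixels"][int(v)-60:int(v)+60,int(u)-80:int(u)+80],(640,480),interpolation=2)[...,::-1])
E
```

```text
10.6167 [623.2 -21.2 138.8] [ 0.   0.  -0.9]
257.9045586933974 211.30272594790424
```

View pics/c3.png

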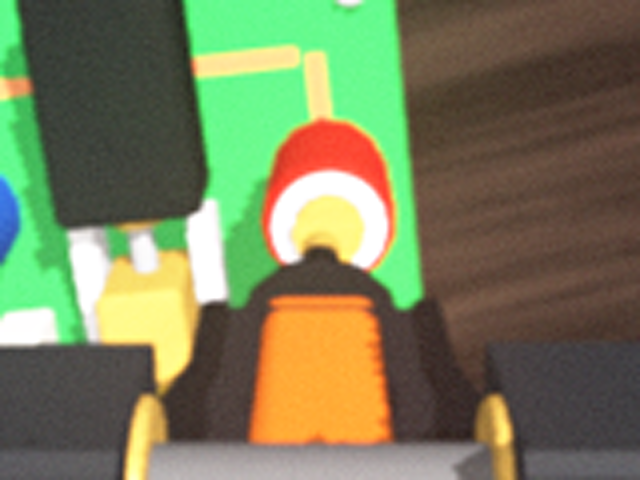

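The tip (318,240) is over the red terminal (centre about (325,230)). I lower it in 1 mm steps.

send_rows --pt "0 0 1 0 0" --pt "0 0 1 0 0" --pt "0 0 1 0 0" --pt "0 0 1 0 0" --pt "0 0 0 0 0"

```text
time: 11.03
position: [623.3, -21.3, 134.8]
tcp_rot: [0.0, 0.992, -0.126, 0.0]
contact_force: [-0.8, 0.8, 1.3]
opening: 0.201
gripper_force: 50.0
```

send_rows --pt "0 0 0.5 0 0" --pt "0 0 0.5 0 0" --pt "0 0 0 0 0" --pt "0 0 0 0 0"

```text
time: 11.37
position: [623.4, -21.3, 134.6]
tcp_rot: [0.0, 0.992, -0.126, 0.0]
contact_force: [-2.6, -0.6, 5.5]
opening: 0.205
gripper_force: 50.0
```

send_rows --pt "0 0 0 0 0" --pt "0 0 0 0 0" --pt "0 0 0 0 0" --pt "0 0 0 0 0" --pt "0 0 -6 0 0" --pt "0 0 -10 0 0" --pt "0 0 -9 0 0" --pt "-2.6 -22.2 0 0 0" --pt "-2.6 -22.2 0 0 0" --pt "-2.6 -22.2 0 0 0" --pt "-2.6 -22.2 0 0 0" --pt "0 0 0 0 0" --pt "0 0 10 0 0" --pt "0 0 9 0 0" --pt "0 0 0 0 0" --pt "0 0 0 0 0"

```text
time: 12.7
position: [634.2, 66.2, 137.8]
tcp_rot: [0.0, 0.992, -0.127, -0.001]
contact_force: [-0.6, 0.2, -0.4]
opening: 0.204
gripper_force: 50.0
```

```bash
python3 - <<'E'
from m import *
im=wrist("w4"); T,o=tool(); print(o["time"],o["position"],o["contact_force"])
cv2.imwrite("pics/c4.png",cv2.resize(im["pixels"][151:271,178:338],(640,480),interpolation=2)[...,::-1])
E
```

```text
12.75 [634.8  66.3 138.6] [ 0.4 -0.4  0.1]
```

View pics/c4.png

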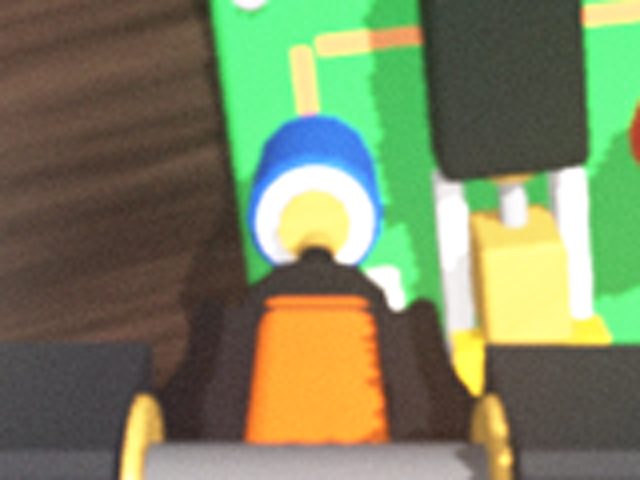

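The tip (318,240) is over the blue terminal (centre about (314,224)), slightly short, so I add 1 mm forward and lower.

send_rows --pt "1 0 1 0 0" --pt "0 0 1 0 0" --pt "0 0 1 0 0" --pt "0 0 1 0 0" --pt "0 0 0.5 0 0" --pt "0 0 0 0 0"

```text
time: 13.25
position: [636.3, 67.0, 135.0]
tcp_rot: [0.0, 0.992, -0.126, 0.0]
contact_force: [1.2, -0.5, -0.2]
opening: 0.203
gripper_force: 50.0
```

send_rows --pt "0 0 0.5 0 0" --pt "0 0 0.5 0 0" --pt "0 0 0 0 0" --pt "0 0 0 0 0"

```text
time: 13.58
position: [636.5, 67.1, 134.7]
tcp_rot: [-0.0, 0.992, -0.126, 0.0]
contact_force: [-1.8, -0.5, 5.4]
opening: 0.2
gripper_force: 50.0
```

send_rows --pt "0 0 0 0 0" --pt "0 0 0 0 0" --pt "0 0 0 0 0" --pt "0 0 0 0 0" --pt "0 0 0 0 0" --pt "0 0 -6 0 0" --pt "0 0 -12 0 0" --pt "0 0 -12 0 0" --pt "-16.7 17 0 0 0" --pt "-16.7 17 0 0 0" --pt "-16.7 17 0 0 0" --pt "0 0 0 0 0" --pt "0 0 12 0 0" --pt "0 0 12 0 0" --pt "0 0 10 0 0" --pt "0 0 0 0 0" --pt "0 0 0 0 0"

```text
time: 15.0
position: [574.3, 30.6, 128.1]
tcp_rot: [0.0, 0.992, -0.126, -0.002]
contact_force: [0.2, 0.5, -0.4]
opening: 0.203
gripper_force: 50.0
```

```bash
python3 - <<'E'
from m import *
im=wrist("w5"); T,o=tool(); print(o["time"],o["position"],o["contact_force"],B@(o["position"][:2]-c))
s=robot.get_image("scene"); 
p=np.linalg.inv(s["cam_to_world"])@[575,30,42,1]; f,cx,cy=K(s); u,v=int(cx-f*p[0]/p[2]),int(cy+f*p[1]/p[2])
A=cv2.resize(im["pixels"][151:271,178:338],(533,400),interpolation=2); Bm=cv2.resize(s["pixels"][v-50:v+30,u-26:u+27],(267,400),interpolation=2)
cv2.imwrite("pics/c5.png",np.hstack([A,Bm])[...,::-1])
E
```

```text
15.05 [574.9  30.6 129. ] [ 0.7 -0.3 -0.8] [-10.3  -0. ]
```

View pics/c5.png

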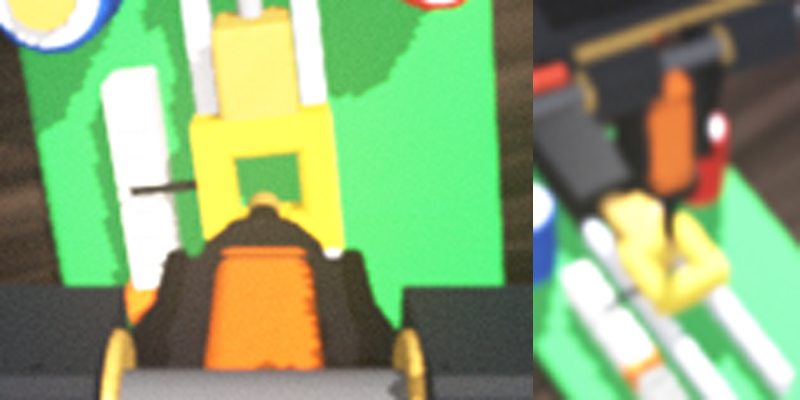

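The tip (264,203) sits just above the eye (hole centre about (268,185) after parallax) and is well within it. I descend.

send_rows --pt "1 0.5 2 0 0" --pt "0 0 3 0 0" --pt "0 0 3 0 0" --pt "0 0 3 0 0" --pt "0 0 3 0 0" --pt "0 0 3 0 0" --pt "0 0 0 0 0" --pt "0 0 0 0 0"

```text
time: 15.77
position: [575.6, 29.5, 112.6]
tcp_rot: [0.0, 0.992, -0.126, -0.0]
contact_force: [-0.4, 0.4, -0.9]
opening: 0.205
gripper_force: 50.0
```

send_rows --pt "-2 0.2 1 0 0" --pt "-3 0.35 0 0 0" --pt "-3 0.35 0 0 0" --pt "-3 0.35 0 0 0" --pt "-3 0.35 0 0 0" --pt "-3 0.35 0 0 0" --pt "-3 0.35 0 0 0" --pt "-3 0.35 0 0 0" --pt "-3 0.35 0 0 0" --pt "-3 0.35 0 0 0" --pt "-3 0.35 0 0 0" --pt "-2 0.2 0 0 0" --pt "0 0 0 0 0" --pt "0 0 0 0 0"

```text
time: 16.93
position: [541.9, 34.2, 112.1]
tcp_rot: [-0.0, 0.992, -0.126, 0.0]
contact_force: [2.5, 0.1, -1.4]
opening: 0.206
gripper_force: 50.0
```

```bash
cat > p.py <<'E'
from m import *
import sys
im=wrist(sys.argv[1]); T,o=tool(); print(o["time"],o["position"],o["contact_force"],"tip board",B@(o["position"][:2]-c))
for cam in("wrist","scene"):
    if cam=="scene": im=robot.get_image("scene")
    for n in("pointer","mark","eye"):
        for d in robot.tip_of(cam,n)[:2]: 
            x=np.array(d["centre"]); print(cam,n,B@(x[:2]-c),x[2],round(d["confidence"],2))
a=cv2.imread("pics/"+sys.argv[1]+".png")
s=im["pixels"]; p=np.linalg.inv(im["cam_to_world"])@[545,55,31,1]; f,cx,cy=K(im); u,v=int(cx-f*p[0]/p[2]),int(cy+f*p[1]/p[2])
A=cv2.resize(a[130:280,138:338],(533,400),interpolation=2); Bm=cv2.resize(s[v-40:v+40,u-27:u+26],(267,400),interpolation=2)[...,::-1]
cv2.imwrite("pics/c"+sys.argv[1]+".png",np.hstack([A,Bm]))
E
python3 p.py w6
```

```text
16.9833 [542.   34.2 112.1] [ 2.3 -0.8 -1. ] tip board [-43.3  -1. ]
wrist pointer [-41.3  35.9] 32.0 0.9
wrist pointer [ 45.4 -48.2] 10.5 0.27
wrist mark [-42.9  28.4] 30.4 0.73
wrist mark [-45.7  35.1] 32.3 0.49
wrist eye [-37.7  -3.7] 40.8 0.74
wrist eye [43.2 42.8] 52.2 0.51
scene pointer [-37.5  28.9] 30.1 0.76
scene pointer [ 44.3 152.7] 0.7 0.47
scene mark [-45.5  33.3] 33.1 0.4
scene eye [-39.6  -5.5] 38.0 0.77
```

View pics/cw6.png

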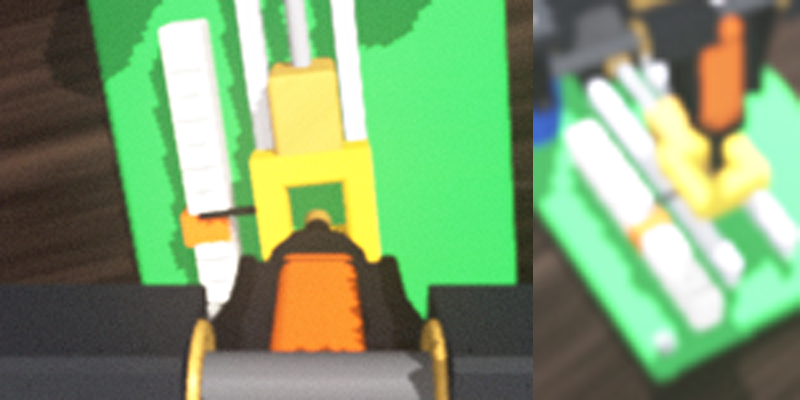

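The pull works: the slide's pointer (crop 200–250, 213) is at the near edge of the orange mark (centre about (206,228)). About 4.6 mm remain.

send_rows --pt "-1.5 0.15 0 0 0" --pt "-1.5 0.15 0 0 0" --pt "-1.5 0.2 0 0 0" --pt "0 0 0 0 0" --pt "0 0 0 0 0" --pt "0 0 0 0 0"

```text
time: 17.83
position: [537.4, 34.9, 112.0]
tcp_rot: [-0.0, 0.992, -0.126, 0.0]
contact_force: [2.8, 0.3, 0.4]
opening: 0.202
gripper_force: 50.0
```

```bash
python3 p.py w7; python3 - <<'E'
from m import *
im=wrist(); H=cv2.cvtColor(im["pixels"],cv2.COLOR_RGB2HSV); V=im["pixels"].max(2)
f,cx,cy=K(im); q=np.linalg.inv(im["cam_to_world"])@np.r_[c+B.T@[-43.4,35],31,1]; u,v=int(cx-f*q[0]/q[2]),int(cy+f*q[1]/q[2]); print(u,v)
s=np.s_[v-14:v+15,u-14:u+20]
def bd(mask,z):
    vv,uu=np.nonzero(mask); return np.array([B@(back(im,x+u-14,y+v-14,z)[:2]-c) for x,y in zip(uu,vv)])
h=H[s]; mk=(h[...,0]>=10)&(h[...,0]<=25)&(h[...,1]>110)&(h[...,2]>130); Q=bd(mk,30.5)
Q=Q[(Q[:,1]>25)]; print("mark",len(Q),Q.min(0),Q.max(0),Q.mean(0))
for y in range(26,44,3):
    k=Q[(Q[:,1]>y)&(Q[:,1]<y+3)]; print(y,len(k),k[:,0].min() if len(k) else 0,k[:,0].max() if len(k) else 0)
d=V[s]<140; P=bd(d,31); k=(P[:,0]>-52)&(P[:,0]<-34)&(P[:,1]>24)&(P[:,1]<42); P=P[k]
for y in range(24,42,2):
    t=P[(P[:,1]>y)&(P[:,1]<y+2)]; 
    if len(t): print("ptr",y,len(t),t[:,0].mean())
E
```

```text
17.8833 [537.4  34.9 112. ] [ 2.2  0.1 -0.4] tip board [-48.  -1.]
wrist pointer [-50.5  36.3] 30.2 0.58
wrist mark [-44.4  31.4] 28.6 0.52
wrist eye [-43.8  -2.3] 39.0 0.73
wrist eye [46.  48.8] 13.8 0.44
scene pointer [-40.6  29.4] 31.2 0.59
213 210
mark 172 [-48.7  27.4] [-36.5  41.8] [-43.2  35.4]
26 15 -47.39138255126242 -39.44452020785079
29 31 -47.787704365313424 -39.168435747508795
32 29 -47.69474831012305 -38.800316779604174
35 38 -47.99874926159199 -38.70828590294214
38 47 -48.675982101122926 -36.47368174459444
41 12 -48.48968568211102 -38.06405705745043
ptr 24 6 -43.179412393325755
ptr 26 7 -43.20473523487668
ptr 28 4 -43.14296796710289
ptr 30 5 -43.35612621344009
ptr 32 5 -43.64520533963061
ptr 34 4 -43.34768694096276
```

View pics/cw7.png

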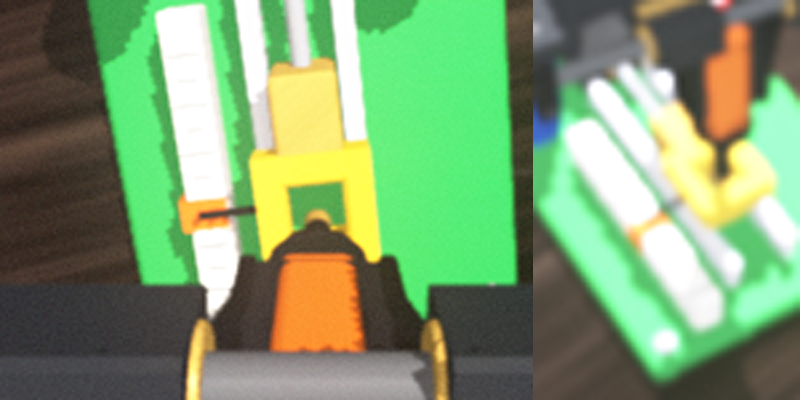

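The pointer (crop 200–255, 214) lies across the middle of the orange mark (-43.3 against -43.4 along the board). The tip is about 32 mm above the table, clear of the board. Handing in.

```bash
python3 -c "
from h import *
print(robot.get_obs()['position'],robot.job_done())"
```

```text
the job is handed in; nothing more can be done
[537.49149444  34.84688158 111.98147342] None
```

The job is handed in at about 18 s: the stick touched the red terminal, then the blue one, and it now holds the slide out with the pointer over the middle of the orange mark (within about 0.1 mm as measured) and the tip about 22 mm above the board.

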